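# Clip the missing label holder onto the shelf lip and hold it pressed home

### The job

One of the three baskets on the small steel shelf has no label holder in front of it yet. Take the wide label holder standing on the bench and push its spring clip down over the shelf's front lip, in the middle in front of that basket, upright and square to the lip with its card facing out of the shelf, until the lip is fully home in the clip; leave the smaller holder and everything else where it is. The tacky pad inside the clip needs steady pressure to take, so finish while still holding the holder pressed firmly down on the lip (about 10 N; over 50 N would bend the thin lip).

Things in the scene. Friction and masses are not known exactly. Their poses are not given: they have to be found in the camera images.
- holder: The wide white label holder, loose, standing on its two clip jaws on the bench, 89 mm high, 66 g. Origin: level with the jaw tips, in the throat's mid-plane; the card faces -x, y along its width, z up. Its card frame, to be gripped across its thickness, is a plate 10 mm thick (x -7.5 to +2.5 mm), 64 mm wide, z = 31 to 89 mm; an ear at its back reaches x = +8 mm below z = 41 mm.
- mouth (a point): On the wide holder: its origin, the middle of the clip's mouth. Between a rigid front jaw (inner face x = -4.5 mm) and a sprung steel tongue the mouth flares to x = -8 to +4.5 mm: a lip within 2.5 mm of the mid-plane is let in. 14 mm up the tongue leaves only 3.5 mm; pushing the 4 mm lip past it takes 3 to 15 N, then it slides with 0 to 5 N until the pad meets the lip, which feels solid.
- seat (a point): On the wide holder: middle of the underside of the rubber pad at the top of the clip's throat, 28 mm above the holder's origin, axes as the holder's. Fully home the lip's top edge bears on it (seat and lip edge at one height).
- card (a point): On the wide holder: middle of its card face, 7.5 mm in front of (-x) and 60 mm above the holder's origin.
- pad: The tacky rubber pad, 60 mm long, 7 mm wide, 3 mm thick, fixed in the top of the wide holder's throat; it shares the holder's origin and axes. Its contact force on the shelf is the pressing force.
- shelf: Stainless steel riser shelf, fixed, 600 mm long (y), 214 mm deep (x), deck 100 mm above the bench; origin at the middle of its underside on the bench, its front with the lip to -x. Its place and yaw vary.
- lip (a point): Middle of the top edge of the shelf's upturned front lip, axes as the shelf's: the lip runs along y from -300 to +300 mm, is 4 mm thick (x -2 to +2 mm) and ends 34 mm above the deck, 134 mm above the bench; +x points in over the shelf. The basket fronts stand 55 mm behind it; baskets, contents and fitted holders reach at most 95 mm above the deck.
- basket_c: The basket without a label holder, woven plastic, 140 x 134 x 65 mm, holding small white jars and a paper box, fixed on the shelf; origin at the middle of its underside on the deck, 127 mm behind the lip, axes as the shelf's. The order of the three baskets along the shelf varies.
- basket_a: Another basket, 140 x 130 x 75 mm, with its label holder already clipped to the lip in front of it; origin at the middle of its underside.
- basket_b: Another basket, 140 x 126 x 55 mm, with its label holder already clipped to the lip in front of it; origin at the middle of its underside.
- spare: A smaller label holder of the same make, loose, standing on the bench, 38 mm wide and 65 mm high: not wanted. Origin as the wide holder's.
- jar: White screw jar, 58 mm across, 62 mm high, loose; origin at the centre of its underside.
- bottle: Brown glass bottle, 46 mm across, 130 mm high, loose; origin at the centre of its underside.
- beaker: Glass beaker, 68 mm across, 85 mm high, loose; origin at the centre of its underside.
- calculator: Pocket calculator, 130 x 85 x 17 mm, loose; origin at the centre of its underside.
- dispenser: Tape dispenser, 130 x 45 x 91 mm, loose; origin at the centre of its underside.
- stapler: Stapler, 120 x 28 x 50 mm, loose; origin at the centre of its underside.
Not all that is in view belongs to the job. What is shaped like the holder but purple is not meant.

How it is judged:
On the way:
1. the wide holder is lifted off the bench (height (world z) of holder above 0.04 m and contact force between holder and anything else above 0.3 N), for 0.2 s.
At the end, for the whole second after the job is handed in: Through the last second the robot presses the wide holder home on the lip with 4 to 35 N: seat within 2 mm of the lip edge in height and 4 mm of its mid-plane, card outward, within 20 mm of the middle of the unlabelled basket, square within 0.08 rad and upright within 0.1 rad (z of seat in the frame of lip between -0.003 and 0.002 m and x of seat in the frame of lip between -0.004 and 0.004 m and x of card in the frame of lip below -0.001 m and y of seat in the frame of basket_c between -0.02 and 0.02 m and angle between the y axis of holder and the y axis of lip, either way round below 0.08 rad and angle between holder's own z axis and vertical below 0.1 rad and contact force between pad and shelf between 4 and 35 N and contact force between any of the fingers, the arm and holder above 3 N and linear speed of holder below 0.02 m/s); the arm keeps its last pose, push and grip.
It fails at once if the lip is bent: the pad is pressed on it with more than 50 N (contact force between pad and shelf above 50 N).
It fails at once if another loose thing is shifted by more than 40 mm or knocked over (distance of any of spare, jar, bottle, beaker, calculator, dispenser, stapler from where it was at the start of the episode above 0.04 m or angle between any of spare, jar, bottle, beaker's own z axis and vertical above 0.5 rad).
It also fails if it takes over 40 s, if anything falls off the work surface, if the arm or the gripper's body presses on something with over 40 N, if the wrist force passes 120 N, or if a joint passes its speed limit or range.

### The arm

A 7-joint arm with a two-finger parallel gripper is mounted at the origin on the work surface. World frame = base frame: x ahead of the robot, y to its left, z up, the work surface at z = 0. Lengths are in m, angles in rad, forces in N, time in s.
With the tool pointing down it reaches from about 0.425 to 0.95 m from the base axis. Payload 16.7 kg.
Tool frame: the origin (TCP) lies on the centre line of the jaws, within the pads' length; the fingertips stand 8 mm ahead of it and the grasp point (between the pads) lies 11 mm behind it; z points along the fingers, y is the line along which they close (so a half turn about z gives the same grasp; the last joint's range is limited). The gripper opens to 94 mm and grips with 3 to 60 N. Pads are 16 mm wide; open, the fingers measure 119 mm over their backs; the gripper's body (75 mm by 177 mm) begins 78 mm behind the grasp point.
Start: joints at [0.994, 0.426, 0.074, 1.606, -0.034, 1.111, -0.067], TCP at [0.28, -0.614, 0.213] pointing down, gripper open.
Joint ranges: [-2.85, 2.85], [-0.5, 2.14], [-1.23, 1.37], [0.21, 2.46], [-1.02, 4.16], [0.16, 2.05], [-2.73, 2.73]. Speed limits (rad/s): [1.89, 1.89, 2.39, 2.39, 3.01, 3.01, 3.01].

### API

Orientations are given as a unit quaternion [w, x, y, z].
In Python, from workcell import env gives the robot as it stands.
- The arm moves only by the shell command python3 -m crank 'ROWS' [OPENING] [FORCE]. ROWS is JSON, a list that holds one entry, the list of rows, each a list of 6 numbers: the shift along the tool's x, y, z in m, then the turn, a rotation vector about the tool's x, y, z in rad. In form: [[[dx, dy, dz, wx, wy, wz], ...]]. A call has 1 to 12 rows; each row is the pose to reach, as a shift and turn from the pose commanded when the call began, along the tool's axes at that moment; what a row does not reach only later rows make up. A row lasts 1/10 s, in which the tool goes at most 50 mm and 8.59 degrees, less where a joint would pass 70% of its speed; a pose out of reach is approached as far as the arm can. A call with a gripper value outside its range is refused whole. OPENING is the opening, from 0 (shut) to 1 (fully open), set as the call begins (- or left out, the last holds). The fingers move at their own pace and stop on an object; FORCE is the grip in N (left out, the last holds). Time passes only in rows, so rows that repeat a pose let the fingers close. It gives the time, the measured TCP pose, the force, the opening and the grip force at its end, in the units of the state.
- env.sense(): the state, without advancing time (a new reading comes with each control period).
- env.snapshot(name): name is "scene" or "top" or "wrist"; returns a dict with "image" (384x512x3 uint8, blue, green, red), "fx", "fy", "cx", "cy" (pixels), "view" (4x4, takes a point from world to camera coordinates). Camera axes: x right, y up, looking along -z (the intrinsics and any distortion apply to the point x, -y, -z); pixel columns grow to the right and rows downward; lengths in m; the calibration is good to about 2 mm. A picture is of the moment at which its call begins. There is no depth.
- env.hand_in(): hands the job in; it is judged then, once.
The state is a dict: "time_s": time; "qpos": joint angles; "qd": joint speeds; "effort": joint torques, N m; "position": TCP position; "orientation": TCP orientation; "force": force on the tool from outside, world axes, zero at the start; "moment": the same for the moment, N m; "opening": opening from 0.0 (shut) to 1.0 (fully open); "grasp_force": force on a finger pad.
Only numpy, scipy, OpenCV 4.12 (cv2) and the standard library are available. Lean on these libraries where they do the work, as an engineer would, in place of code of your own. Each camera call takes 0.05 s, during which the arm holds its last target. There are 200 camera calls.

## Working session

There is one attempt and no reset: what is moved stays moved. The work goes in short steps, Python scripts to look and compute and a shell command to move; the robot and the scene stay as the last step left them, time stands still between calls to the robot, and variables do not carry over. Pictures are saved under pics/ and viewed, at most 10 in all, crops included, and the job is handed in when it is done.

```bash
mkdir -p pics; ls; cat > h.py <<'E'
import numpy as np, cv2, json
from workcell import env
def snap(n,f):
    d=env.snapshot(n); cv2.imwrite(f'pics/{f}.png',d['image'])
    np.savez(f'pics/{f}.npz',**{k:d[k] for k in('fx','fy','cx','cy','view')}); return d
def ray(f,u,v):
    d=np.load(f'pics/{f}.npz'); V=d['view']; R=V[:3,:3]; o=-R.T@V[:3,3]
    r=R.T@np.array([(u-d['cx'])/d['fx'],-(v-d['cy'])/d['fy'],-1]); return o,r/np.linalg.norm(r)
def onz(f,u,v,z):
    o,r=ray(f,u,v); return o+r*(z-o[2])/r[2]
def tri(*obs):
    A=np.zeros((3,3));b=np.zeros(3)
    rs=[ray(*x) for x in obs]
    for o,r in rs: P=np.eye(3)-np.outer(r,r);A+=P;b+=P@o
    p=np.linalg.solve(A,b); return p,[np.linalg.norm(np.cross(p-o,r)) for o,r in rs]
def proj(f,p):
    d=np.load(f'pics/{f}.npz'); c=d['view'][:3,:3]@np.array(p)+d['view'][:3,3]
    return d['cx']+d['fx']*c[0]/-c[2], d['cy']-d['fy']*c[1]/-c[2]
E
python3 - <<'E'
from h import *
a=snap('scene','s0');b=snap('top','t0');c=snap('wrist','w0')
for x in(a,b,c): print({k:v for k,v in x.items() if k not in('image','view')}, (-x['view'][:3,:3].T@x['view'][:3,3]).round(3))
cv2.imwrite('pics/t0b.png',cv2.resize(b['image'],(800,600),interpolation=cv2.INTER_CUBIC))
cv2.imwrite('pics/s0b.png',cv2.resize(a['image'],(800,600),interpolation=cv2.INTER_CUBIC))
print(env.sense())
E
```

```text
pics
{'fx': 413.49205005943344, 'fy': 413.49205005943344, 'cx': 250.96962415400057, 'cy': 190.92423348065114} [1.393 0.376 1.073]
{'fx': 407.82348508574364, 'fy': 407.82348508574364, 'cx': 252.86415865316596, 'cy': 195.7056784064287} [ 0.341 -0.029  1.554]
{'fx': 341.277149530777, 'fy': 341.277149530777, 'cx': 253.77655829295963, 'cy': 187.45804842043017} [ 0.353 -0.579  0.385]
{'time_s': 0.15, 'qpos': array([ 0.99351489,  0.42656175,  0.07386167,  1.60647751, -0.0341446 ,
        1.11076347, -0.06710234]), 'qd': array([-0.0003093 , -0.00176346, -0.0010713 , -0.00173351, -0.00156364,
       -0.00036155, -0.00220263]), 'effort': array([ 4.01215599e-03, -9.36283708e+01,  3.66923578e+00, -4.54418349e+01,
       -4.88047313e-02,  1.79264008e-02,  4.06031646e-06]), 'position': array([ 0.27987637, -0.61387773,  0.21294662]), 'orientation': array([-4.62712707e-04,  9.77218678e-01,  2.12234373e-01, -1.11400454e-04]), 'force': array([ 0.51955753,  0.32944756, -0.36966771]), 'moment': array([-0.02412443, -0.04383515,  0.00971582]), 'grasp_force': 0.0, 'opening': 0.9999721409214861}
```

View pics/s0b.png

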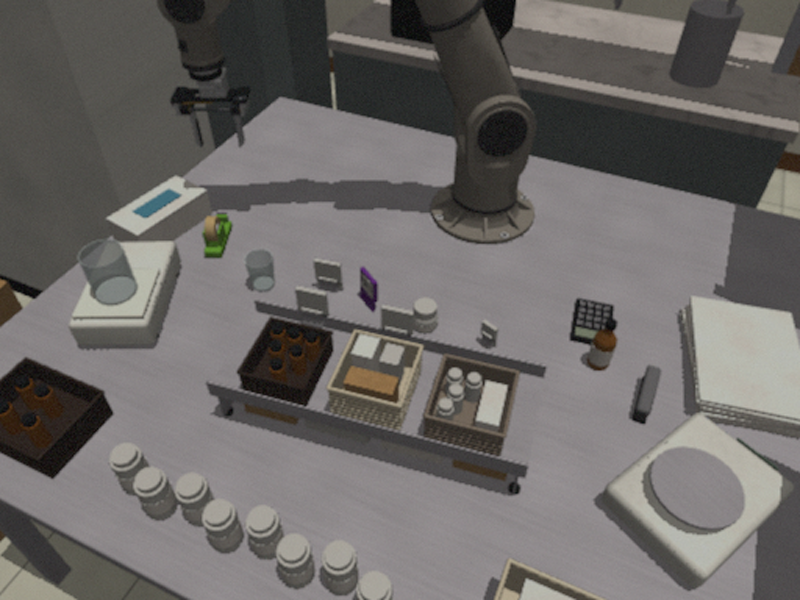

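View pics/t0b.png

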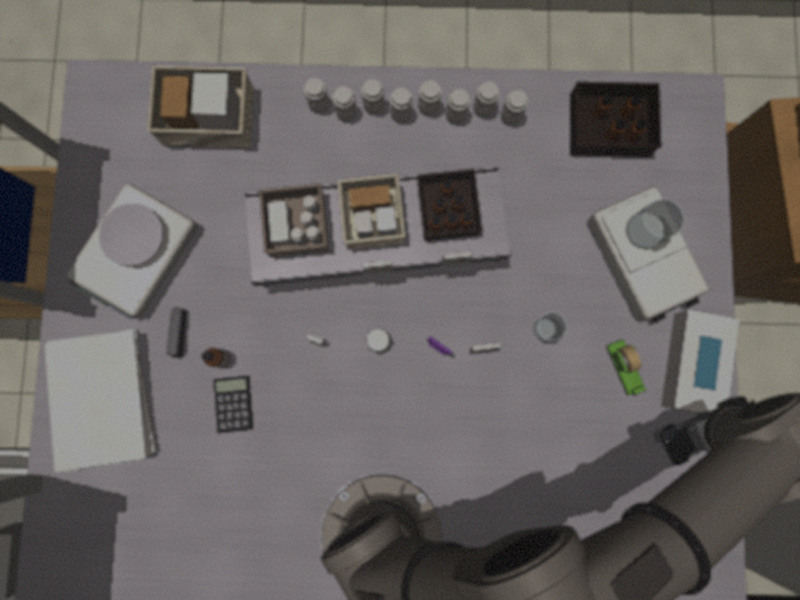

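The wide holder is at about (486,348) in the top view and (328,272) in the scene view. The spare is at (316,340) in the top view. The unlabelled basket is the brown one, leftmost in the top view at (293,220). I'll enlarge these spots to get exact pixels and see which way the card faces.

```bash
python3 - <<'E'
from h import *
s=cv2.imread('pics/s0.png');t=cv2.imread('pics/t0.png')
def crop(im,x,y,w,h,k): 
    c=cv2.resize(im[y:y+h,x:x+w],(w*k,h*k),interpolation=cv2.INTER_CUBIC)
    return cv2.convertScaleAbs(c,alpha=1.3,beta=10)
A=crop(t,150,105,200,75,4)            # shelf top: px=150+u/4, 105+v/4
B=crop(t,285,205,50,37,8)             # holder top: 285+u/8, 205+(v-300)/8
C=crop(s,190,155,50,37,8)             # holder scene: 190+(u-400)/8, 155+(v-300)/8
cv2.imwrite('pics/c1.png',np.vstack([A,np.hstack([B,C])]))
D=crop(s,130,185,230,135,3)
cv2.imwrite('pics/c2.png',D)  #130+u/3,185+v/3
E
```

```text
(no output)
```

View pics/c1.png

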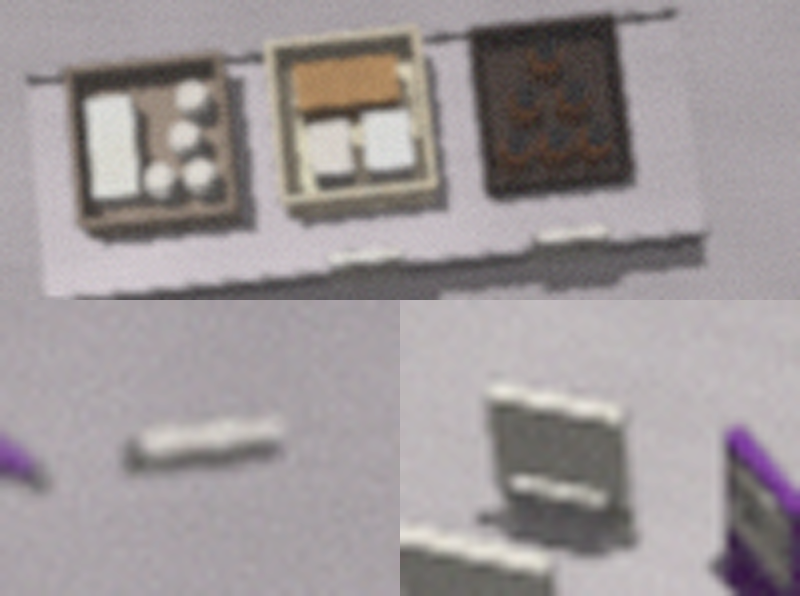

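View pics/c2.png

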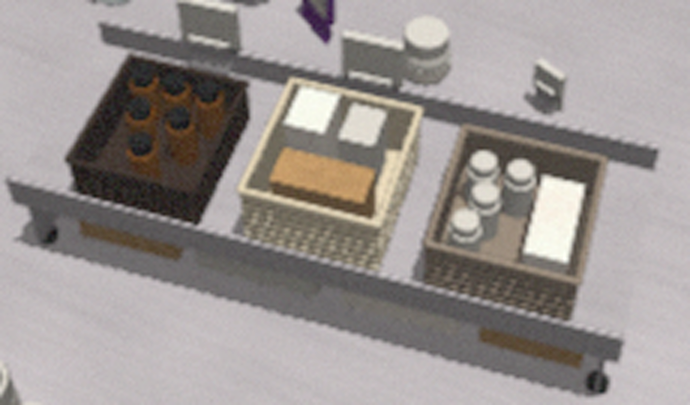

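The back of the wide holder, with its ear strip, faces the scene camera. So its card already faces the robot, as on the fitted holders. Now I'll compute positions.

```bash
python3 - <<'E'
from h import *
np.set_printoptions(precision=4,suppress=True)
S=lambda u,v:('s0',130+u/3,185+v/3)
T=lambda u,v:('t0',150+u/4,105+v/4)
HS=lambda u,v:('s0',190+(u-400)/8,155+(v-300)/8)
HT=lambda u,v:('t0',285+u/8,205+(v-300)/8)
off=-0.4 # crop centre offset (approx)
print('lip R',onz(*S(103,24),.134),onz(*T(704,235),.134),tri(S(103,24),T(704,235)))
print('lip L',onz(*S(657,148),.134),onz(*T(46,297),.134),tri(S(657,148),T(46,297)))
bs=[onz(*S(*p),.165) for p in((463,127),(606,155),(580,283),(427,250))]
print('basket',np.array(bs),np.mean(bs,0))
print([onz(*T(*p),.165) for p in((66,68),(222,53))])
print('holder',tri(HS(490,392),HT(280,430)),tri(HS(622,412),HT(142,438)))
print([onz(*HS(*p),.089) for p in((490,392),(622,412))],[onz(*HT(*p),.089) for p in((280,430),(142,438))])
E
```

```text
lip R [ 0.6598 -0.2723  0.134 ] [ 0.6471 -0.2748  0.134 ] (array([ 0.6504, -0.2784,  0.1226]), [np.float64(0.001786089864377863), np.float64(0.001786089864378248)])
lip L [0.5784 0.3115 0.134 ] [0.5771 0.3056 0.134 ] (array([0.577 , 0.3088, 0.131 ]), [np.float64(0.0025882539822524174), np.float64(0.0025882539822524035)])
basket [[0.6576 0.1386 0.165 ]
 [0.6335 0.2725 0.165 ]
 [0.7778 0.2934 0.165 ]
 [0.8015 0.1616 0.165 ]] [0.7176 0.2165 0.165 ]
[array([0.7765, 0.2918, 0.165 ]), array([0.7934, 0.155 , 0.165 ])]
holder (array([ 0.4466, -0.2631,  0.0799]), [np.float64(0.0002130297314549227), np.float64(0.00021302973145502776)]) (array([ 0.4405, -0.1992,  0.0868]), [np.float64(0.000743024530121253), np.float64(0.0007430245301212392)])
[array([ 0.4553, -0.2575,  0.089 ]), array([ 0.4425, -0.1972,  0.089 ])] [array([ 0.4458, -0.2615,  0.089 ]), array([ 0.4407, -0.1996,  0.089 ])]
```

Holder top is near (0.444, -0.23), with height 80–87 mm against 89 mm expected. Lip yaw is about 0.125 rad, and the target on the lip is near (0.591, 0.201). Two independent estimates of that target agree. Next I move above the holder.

```bash
python3 -m crank '[[[0.308,-0.281,-0.04,0,0,-1.26],[0.308,-0.281,-0.04,0,0,-1.26],[0.308,-0.281,-0.04,0,0,-1.26],[0.308,-0.281,-0.04,0,0,-1.26],[0.308,-0.281,-0.04,0,0,-1.26],[0.308,-0.281,-0.04,0,0,-1.26],[0.308,-0.281,-0.04,0,0,-1.26],[0.308,-0.281,-0.04,0,0,-1.26],[0.308,-0.281,-0.04,0,0,-1.26],[0.308,-0.281,-0.04,0,0,-1.26],[0.308,-0.281,-0.04,0,0,-1.26],[0.308,-0.281,-0.04,0,0,-1.26]]]' 1 && python3 - <<'E'
from h import *
d=snap('wrist','w1'); print(env.sense()['position'],env.sense()['orientation'],env.sense()['qpos'],env.sense()['force'])
for p in((.4466,-.2615,.085),(.4405,-.199,.085)): print(proj('w1',p))
cv2.imwrite('pics/w1b.png',cv2.convertScaleAbs(cv2.resize(d['image'],(800,600),interpolation=cv2.INTER_CUBIC),alpha=1.2))
E
```

```text
time_s: 1.35
position: [0.443, -0.2321, 0.2532]
orientation: [-0.0, 0.666, 0.746, -0.0]
force: [-0.6, -0.6, 0.2]
opening: 0.999
grasp_force: 0.0
[ 0.44299337 -0.23207813  0.25319431] [-2.50906738e-04  6.65790718e-01  7.46138479e-01 -1.63293901e-04] [ 0.6619975   0.12093024 -0.33364875  1.92440049  0.04437744  1.10385683
  0.42428993] [ 0.08609542 -0.44428354 -0.48192266]
(np.float64(254.48102438901688), np.float64(200.20532948524516))
(np.float64(255.53879443434343), np.float64(140.35056188970088))
```

View pics/w1b.png

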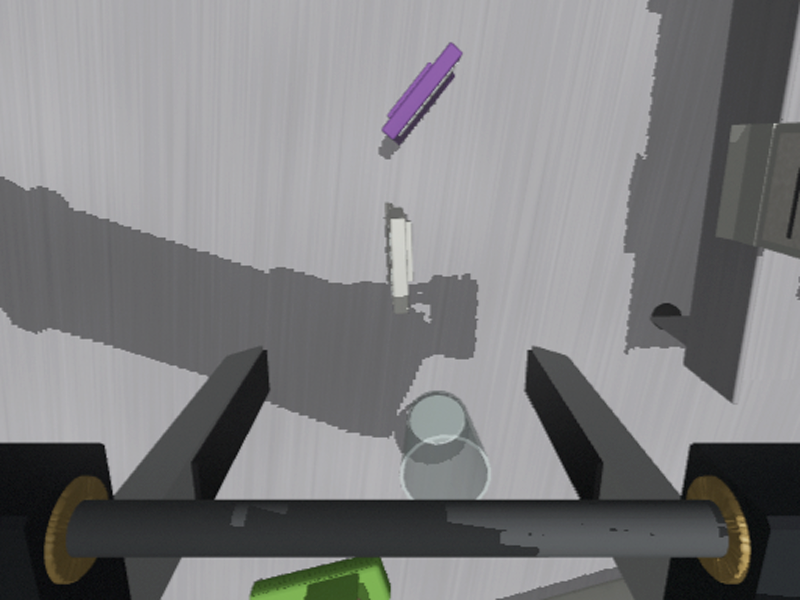

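The wrist view shows the wide holder's top face from (397,219) at its +y end to (401,311) at its -y end. The ear is on the right, which is +x, so the card faces the robot.

```bash
python3 - <<'E'
from h import *
np.set_printoptions(precision=4,suppress=True)
k=1.5625
P=onz('w1',397/k,219/k,.089);N=onz('w1',400.5/k,311/k,.089)
print(P,N,(P+N)/2,np.linalg.norm(P-N),'yaw',np.arctan2(-(P-N)[0],(P-N)[1]))
im=cv2.imread('pics/w1.png')
c=cv2.resize(im[125:210,225:285],None,fx=7,fy=7,interpolation=cv2.INTER_CUBIC);cv2.imwrite('pics/w1c.png',c)
E
```

```text
[ 0.439  -0.1984  0.089 ] [ 0.4482 -0.2587  0.089 ] [ 0.4436 -0.2286  0.089 ] 0.06101240331564246 yaw 0.15175226588816268
```

View pics/w1c.png

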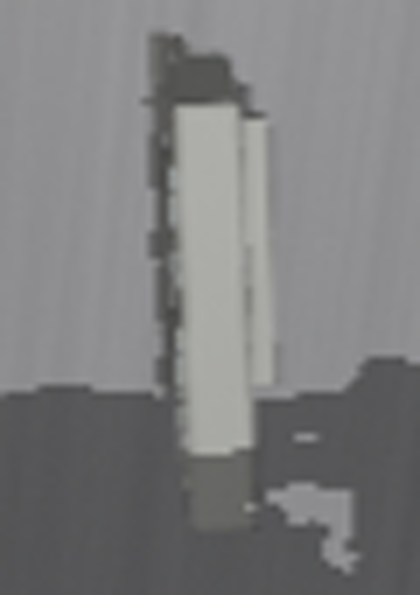

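```bash
python3 -m crank '[[[0.003,0.001,0.04,0,0,-0.036],[0.003,0.001,0.08,0,0,-0.036],[0.003,0.001,0.12,0,0,-0.036],[0.003,0.001,0.15,0,0,-0.036],[0.003,0.001,0.18,0,0,-0.036],[0.003,0.001,0.197,0,0,-0.036],[0.003,0.001,0.197,0,0,-0.036],[0.003,0.001,0.197,0,0,-0.036]]]' 1
python3 -m crank '[[[0,0,0,0,0,0],[0,0,0,0,0,0],[0,0,0,0,0,0],[0,0,0,0,0,0],[0,0,0,0,0,0],[0,0,0,0,0,0],[0,0,0,0,0,0],[0,0,0,0,0,0]]]' 0 45
```

```text
time_s: 2.2
position: [0.4442, -0.2282, 0.0567]
orientation: [-0.0, 0.652, 0.759, -0.0]
force: [1.1, 0.0, 0.0]
opening: 0.999
grasp_force: 0.0
time_s: 3.0
position: [0.4443, -0.2276, 0.0565]
orientation: [-0.0, 0.651, 0.759, 0.0]
force: [-0.1, 0.6, -0.7]
opening: 0.358
grasp_force: 0.0
```

```bash
python3 -m crank '[[[0,0,0,0,0,0],[0,0,0,0,0,0],[0,0,0,0,0,0],[0,0,0,0,0,0],[0,0,0,0,0,0],[0,0,0,0,0,0]]]' 0 45
```

```text
time_s: 3.6
position: [0.4443, -0.2276, 0.0565]
orientation: [-0.0, 0.651, 0.759, -0.0]
force: [-0.6, 0.7, -0.2]
opening: 0.105
grasp_force: 45.0
```

```bash
python3 -m crank '[[[0,0,-0.03,0,0,0],[0,0,-0.07,0,0,0],[0,0,-0.12,0,0,0],[0,0,-0.17,0,0,0],[0,0,-0.21,0,0,0],[0,0,-0.2135,0,0,0]]]' 0 45
python3 -m crank '[[[0.033,0.017,0,0,0,0.01],[0.073,0.038,0,0,0,0.028],[0.113,0.058,0,0,0,0.028],[0.153,0.079,0,0,0,0.028],[0.193,0.1,0,0,0,0.028],[0.233,0.121,0,0,0,0.028],[0.273,0.141,0,0,0,0.028],[0.313,0.162,0,0,0,0.028],[0.353,0.183,0,0,0,0.028],[0.385,0.2,0,0,0,0.028],[0.401,0.2076,0,0,0,0.028],[0.401,0.2076,0,0,0,0.028]]]' 0 45
python3 - <<'E'
from h import *
d=snap('wrist','w2');snap('top','t2');snap('scene','s2'); s=env.sense();print(s['position'],s['orientation'],s['force'],s['opening'],s['grasp_force'])
for y in(.1,.15,.2,.25,.305): print(y,proj('w2',(.578+(.308-y)*.126,y,.134)))
cv2.imwrite('pics/w2b.png',cv2.convertScaleAbs(cv2.resize(d['image'],(800,600),interpolation=cv2.INTER_CUBIC),alpha=1.2))
E
```

```text
time_s: 4.2
position: [0.4462, -0.2283, 0.275]
orientation: [0.004, 0.651, 0.759, 0.001]
force: [1.2, -0.2, -0.9]
opening: 0.106
grasp_force: 45.0
time_s: 5.4
position: [0.588, 0.2029, 0.2688]
orientation: [-0.001, 0.66, 0.751, -0.0]
force: [-0.3, -0.3, -0.4]
opening: 0.103
grasp_force: 45.0
[0.5882924  0.19893848 0.26948804] [ 1.53682779e-05  6.61987263e-01  7.49514917e-01 -5.02164481e-04] [-0.55601776  0.05444391 -0.93211103] 0.10498386517748891 44.999728202819824
0.1 (np.float64(257.20116124485065), np.float64(280.55237382383893))
0.15 (np.float64(257.4981614685882), np.float64(234.71188756634717))
0.2 (np.float64(257.82116603486475), np.float64(184.8577622219957))
0.25 (np.float64(258.17374658347694), np.float64(130.4387332060311))
0.305 (np.float64(258.6008507877742), np.float64(64.51735388440646))
```

View pics/w2b.png

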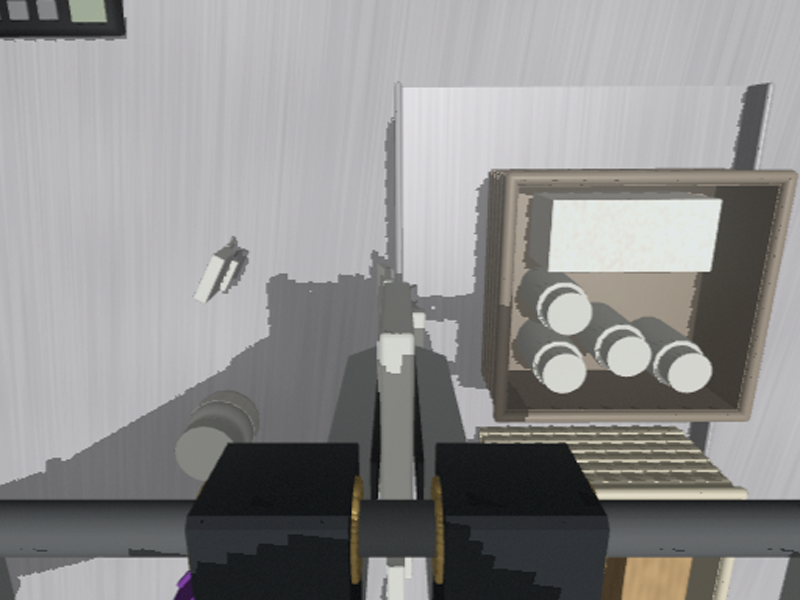

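The lip runs from (398,84) straight down at about column 399, and the basket rim spans rows 172 to 420. I'll enlarge the lip and the holder's lower edge.

```bash
python3 - <<'E'
from h import *
im=cv2.imread('pics/w2.png')
a=cv2.resize(im[50:140,235:285],None,fx=6,fy=6,interpolation=cv2.INTER_NEAREST)
b=cv2.resize(im[150:240,225:285],None,fx=6,fy=6,interpolation=cv2.INTER_NEAREST)
cv2.imwrite('pics/w2c.png',cv2.convertScaleAbs(np.hstack([a,b]),alpha=1.2))
k=1.5625
for p in((508,172),(497,420),(797,172),(750,420)): print(onz('w2',p[0]/k,p[1]/k,.165).round(4))
g=cv2.cvtColor(im,cv2.COLOR_BGR2GRAY)
for v in(58,75,90,105,120,135,150,165): print(v,g[v,246:266])
E
```

```text
[0.6348 0.2761 0.165 ]
[0.6544 0.1376 0.165 ]
[0.7792 0.2947 0.165 ]
[0.7989 0.1565 0.165 ]
58 [154 152 153 154 152 154 133 135 150 146 130 152 181 188 186 187 187 187
 187 187]
75 [153 153 152 153 121 103 110 132 148 147 134 151 178 186 185 185 185 184
 184 186]
90 [118  99 100 101  99  98  90 129 147 148 133 149 176 184 183 182 183 182
 182 184]
105 [120 102  99  98  99 100  95 127 145 148 135 147 174 183 182 180 180 180
 180 181]
120 [155 120  98 100 101 100  94 123 143 149 137 147 172 180 180 178 178 177
 178 179]
135 [154 119 100 101  99 100 100 122 140 149 139 146 170 178 178 175 175 176
 176 177]
150 [154 121  99  97  99  98  98 118 138 150 143 126 163 174 175 173 172 172
 173 173]
165 [141 152 117  96  97  96  96 113 136 151 139 122 159 170 170 169 168 169
 170 169]
```

View pics/w2c.png

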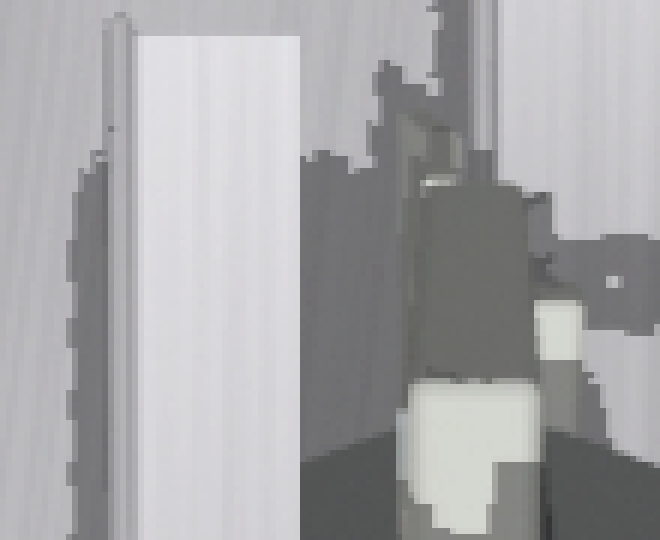

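```bash
python3 - <<'E'
from h import *
from scipy.spatial.transform import Rotation as Ro
np.set_printoptions(precision=4,suppress=True)
s=env.sense();p=s['position'];R=Ro.from_quat(s['orientation'],scalar_first=True).as_matrix()
print('now',p,R[:,2],'tool yaw',np.arctan2(R[1,1],R[0,1]))
a=onz('w2',254.85,75,.134);b=onz('w2',254.9,165,.134)
yaw=np.arctan2(-(a-b)[0],(a-b)[1]);n=np.array([np.cos(yaw),np.sin(yaw),0])
print('lip',a,b,'yaw',yaw,'lip-TCP along normal (want .0025)',n@(b-p))
# lip in top/scene after move: end-to-end yaw
print('target along y_s: ', np.array([-np.sin(yaw),np.cos(yaw)])@(np.array([.7172,.2163])-p[:2]))
# holder model: holder x = tool y, y = tool x, z up ; origin = TCP + 2.5mm tool y, -56.5mm
H=lambda x,y,z:p+R@np.array([y,x+.0025,.0565-z])
for nm,q in dict(topL=(-.0075,.032,.089),topR=(.0025,.032,.089),botL=(-.0075,.032,.031),botR=(.0025,.032,.031),earR=(.008,.032,.041)).items(): print(nm,proj('w2',H(*q)))
E
```

```text
now [0.5883 0.1989 0.2695] [-0.0006 -0.0008 -1.    ] tool yaw 0.12386172212671012
lip [0.5763 0.2962 0.134 ] [0.5865 0.2184 0.134 ] yaw 0.12975654872083386 lip-TCP along normal (want .0025) 0.0007107182432115954
target along y_s:  0.0005358667281390857
topL (np.float64(242.50287153417378), np.float64(219.28730084954464))
topR (np.float64(265.5260371118699), np.float64(219.39737437936344))
botL (np.float64(245.75017009923513), np.float64(183.81921569755926))
botR (np.float64(262.48091419140735), np.float64(183.89847401087883))
earR (np.float64(272.5385984891915), np.float64(188.6119297784032))
```

```bash
python3 -m crank '[[[-0.001,-0.0018,0.02,0,0,-0.005],[-0.002,-0.0018,0.045,0,0,-0.005],[-0.003,-0.0018,0.063,0,0,-0.005],[-0.003,-0.0018,0.068,0,0,-0.005],[-0.003,-0.0018,0.073,0,0,-0.005],[-0.003,-0.0018,0.078,0,0,-0.005],[-0.003,-0.0018,0.083,0,0,-0.005],[-0.003,-0.0018,0.086,0,0,-0.005],[-0.003,-0.0018,0.086,0,0,-0.005]]]' 0 60
python3 - <<'E'
from h import *
d=snap('scene','s3');w=snap('wrist','w3');print(env.sense())
a=cv2.resize(d['image'][195:265,195:345],None,fx=5,fy=5,interpolation=cv2.INTER_CUBIC)
b=cv2.resize(w['image'][70:230,205:305],None,fx=3.3,fy=1.5)
cv2.imwrite('pics/c3.png',cv2.convertScaleAbs(np.vstack([a,np.pad(b,((0,0),(0,a.shape[1]-b.shape[1]),(0,0)))]),alpha=1.3))
E
```

```text
time_s: 6.45
position: [0.587, 0.1972, 0.1839]
orientation: [-0.0, 0.66, 0.752, 0.0]
force: [0.6, 0.2, -0.7]
opening: 0.104
grasp_force: 60.0
{'time_s': 6.55, 'qpos': array([ 0.03497771,  0.42516979, -0.60146939,  1.7351275 ,  0.27013944,
        1.06458473, -0.52715137]), 'qd': array([-0.00078798, -0.00126211, -0.00063203, -0.00147429, -0.00054507,
        0.00237499, -0.00059718]), 'effort': array([-4.31835023e-02, -8.51847482e+01, -9.99046683e+00, -4.25677729e+01,
       -1.06525014e-01,  6.06200611e-02, -1.51654280e-02]), 'position': array([0.58715334, 0.19724419, 0.18422359]), 'orientation': array([5.98657634e-05, 6.59690185e-01, 7.51537639e-01, 1.82436167e-04]), 'force': array([1.27135693, 0.17623504, 0.0557517 ]), 'moment': array([-0.02466884, -0.19060779, -0.01208001]), 'grasp_force': 59.99981939792633, 'opening': 0.10155582434212654}
```

View pics/c3.png

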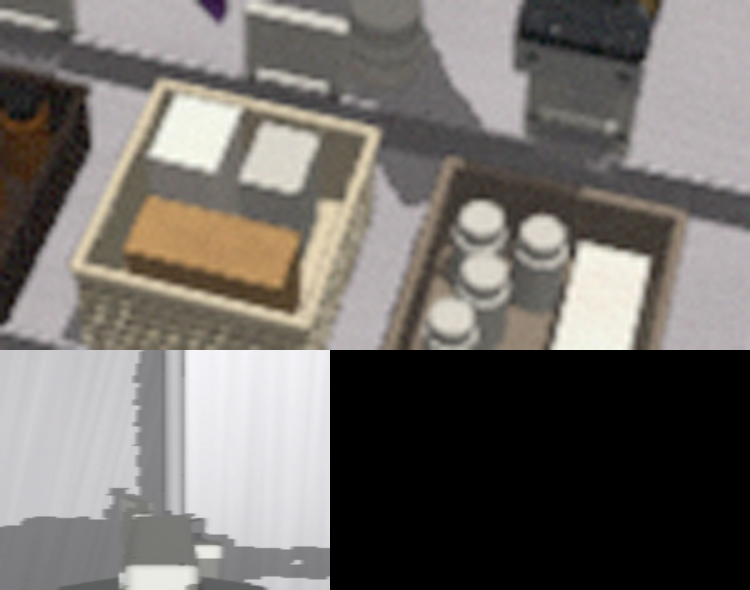

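Lip and throat line up: the offset from the plate centre is about 2.8 mm against 2.5 mm wanted, and there's no contact force yet. Pressing on.

```bash
python3 -m crank '[[[0,0,0.003,0,0,0],[0,0,0.005,0,0,0],[0,0,0.007,0,0,0],[0,0,0.008,0,0,0],[0,0,0.008,0,0,0]]]' 0 60
python3 -m crank '[[[0,0,0.002,0,0,0],[0,0,0.004,0,0,0],[0,0,0.006,0,0,0],[0,0,0.008,0,0,0],[0,0,0.008,0,0,0],[0,0,0.008,0,0,0]]]' 0 60
```

```text
time_s: 7.05
position: [0.5869, 0.1971, 0.1758]
orientation: [-0.0, 0.66, 0.752, -0.0]
force: [1.6, -0.2, -1.2]
opening: 0.105
grasp_force: 60.0
time_s: 7.65
position: [0.5869, 0.1971, 0.1679]
orientation: [-0.0, 0.66, 0.752, -0.0]
force: [1.7, -0.1, -1.1]
opening: 0.103
grasp_force: 60.0
```

```bash
python3 -m crank '[[[0,0,0.001,0,0,0],[0,0,0.002,0,0,0],[0,0,0.003,0,0,0],[0,0,0.003,0,0,0]]]' 0 60
python3 -m crank '[[[0,0,0.001,0,0,0],[0,0,0.001,0,0,0],[0,0,0.002,0,0,0],[0,0,0.002,0,0,0],[0,0,0.002,0,0,0]]]' 0 60
```

```text
time_s: 8.05
position: [0.587, 0.1972, 0.1649]
orientation: [-0.0, 0.66, 0.752, -0.0]
force: [2.1, 0.0, -1.9]
opening: 0.102
grasp_force: 60.0
time_s: 8.55
position: [0.5869, 0.1971, 0.1629]
orientation: [-0.0, 0.66, 0.752, -0.0]
force: [1.3, 0.8, -0.9]
opening: 0.103
grasp_force: 60.0
```

```bash
python3 -m crank '[[[0,0,0.0005,0,0,0],[0,0,0.001,0,0,0],[0,0,0.001,0,0,0],[0,0,0.001,0,0,0]]]' 0 60
python3 - <<'E'
from h import *
d=snap('scene','s4');w=snap('wrist','w4');s=env.sense();print(s['position'],s['force'],s['moment'])
a=cv2.resize(d['image'][195:265,270:345],None,fx=5,fy=5,interpolation=cv2.INTER_CUBIC)
b=cv2.resize(w['image'][70:245,210:320],None,fx=3.8,fy=3.4)
c=np.zeros((max(a.shape[0],b.shape[0]),a.shape[1]+b.shape[1],3),np.uint8);c[:a.shape[0],:a.shape[1]]=a;c[:b.shape[0],a.shape[1]:]=b
cv2.imwrite('pics/c4.png',cv2.convertScaleAbs(c,alpha=1.4));print(c.shape)
E
```

```text
time_s: 8.95
position: [0.587, 0.1971, 0.1626]
orientation: [0.0, 0.66, 0.751, 0.0]
force: [-1.6, -1.3, 7.9]
opening: 0.101
grasp_force: 60.0
[0.58704895 0.19719575 0.16262392] [-2.37294129 -1.57475078  9.05591857] [-0.33211134  0.36104719 -0.00141406]
(595, 793, 3)
```

View pics/c4.png

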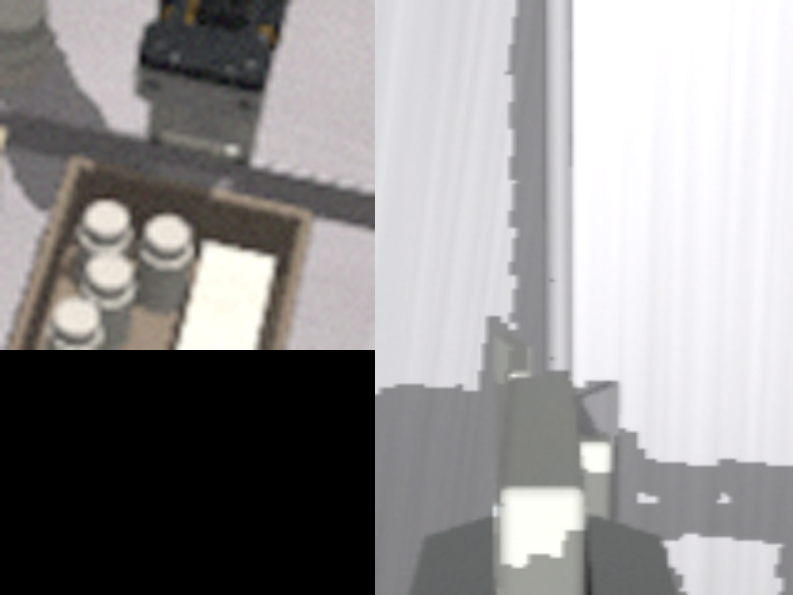

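Solid contact at TCP z = 0.1626, where 0.1625 was expected at seat height. The lip enters between the jaw and the ear, so I add a little preload and let it settle.

```bash
python3 -m crank '[[[0,0,0.0004,0,0,0],[0,0,0.0004,0,0,0],[0,0,0.0004,0,0,0],[0,0,0.0004,0,0,0],[0,0,0.0004,0,0,0],[0,0,0.0004,0,0,0],[0,0,0.0004,0,0,0],[0,0,0.0004,0,0,0]]]' 0 60
```

```text
time_s: 9.85
position: [0.5871, 0.1972, 0.1626]
orientation: [0.0, 0.66, 0.752, 0.0]
force: [-3.4, -1.7, 13.5]
opening: 0.1
grasp_force: 60.0
```

```bash
python3 -m crank '[[[0,0,0,0,0,0],[0,0,0,0,0,0],[0,0,0,0,0,0],[0,0,0,0,0,0],[0,0,0,0,0,0]]]' 0 60 && python3 -c "
from workcell import env
print(env.sense()['force']);print(env.hand_in())"
```

```text
time_s: 10.35
position: [0.5871, 0.1972, 0.1626]
orientation: [0.0, 0.66, 0.751, 0.0]
force: [-3.2, -1.6, 13.4]
opening: 0.101
grasp_force: 60.0
[-3.17343911 -1.56638905 13.42111392]
the job is handed in; nothing more can be done
None
```

I clipped the wide label holder onto the lip in front of the unlabelled (brown) basket and handed the job in at about 10.4 s while still pressing down, with a steady wrist reading of about 13 N; the hand-in gave no verdict.

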